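Set a sensor tilt plate to 15 degrees on its setting block

TASK

Set the sine plate that carries the tilt sensor to 15 degrees: stand the blue setting block upright on the yellow-outlined seat of its base, centred there, then tip the raised plate down until its roller rests on the block, and let go of everything. Leave the taller orange block where it stands.

Things in the scene. Friction and masses are not known exactly. Their poses are not given: they have to be found in the camera images.
- blue_block_center (a point): Centre of the loose blue setting block standing on the bench: 40 mm (x) by 30 mm (y) by 36 mm tall; the point is 18 mm above its underside. About 0.16 kg. The plate's free end carries a 12 mm radius roller under it, 140 mm from the hinge, which comes down on the middle of the seat; on this block it stands at 15 degrees (0.26 rad).
- orange_block_center (a point): Centre of the orange block, for another angle, a bystander: 40 mm (x) by 30 mm (y) by 48 mm tall, loose; the point is 24 mm above its underside. A loose steel adapter (28 mm across, 40 mm tall, not listed) stands clear of both blocks, a handheld meter further out. The plate's stiff hinge holds it above about 55 degrees; let go below 40 it sinks slowly by its own weight.
- seat (a point): Centre of the flat yellow-outlined seat (50 by 42 mm) on the fixed dark base (220 x 100 mm), 18 mm above the bench, nothing raised around it. z up, y parallel to the plate's hinge, x level, from hinge to seat, away from the robot. The hinge axis is at x -135 mm, z +12 mm from here, between two cheeks 120 mm wide over all that rise 22 mm above the base.
- tilt_plate (a joint): Angle of the hinged aluminium plate above level, rad: 0 flat, starts raised 1.13 to 1.33, upper face to the robot, clear of the space over the seat. 90 mm wide, reaches 153 mm from the hinge axis, upper face 18 mm above the line hinge-roller. A black sensor 20 mm tall sits on it 12 to 58 mm from the hinge; beyond is bare. Pushing it down near the free end takes 2 to 5 N.
Things that resemble listed ones, but are neither listed nor needed, are in the scene too. Of the things that look like the part that bears blue_block_center, the middle-sized one is meant.

How it is judged:
By the outcome, as a careful person would: the job done as asked, in the order asked, and still so for the second after the job is handed in, with the robot touching nothing.
It also fails if it takes over 48 s, if anything falls off the work surface, if the arm or the gripper's body presses on something with over 40 N, if the wrist force passes 120 N, or if a joint passes its speed limit or range.

ROBOT

A 6-joint arm with a two-finger parallel gripper is mounted at the origin on the work surface. World frame = base frame: x ahead of the robot, y to its left, z up, the work surface at z = 0. Lengths are in m, angles in rad, forces in N, time in s.
With the tool pointing down it reaches from about 0.35 to 0.975 m from the base axis. Payload 4.9 kg.
Tool frame: the origin (TCP) lies on the centre line of the jaws, within the pads' length; the fingertips stand 14 mm ahead of it and the grasp point (between the pads) lies 5 mm behind it; z points along the fingers, y is the line along which they close (so a half turn about z gives the same grasp; the last joint's range is limited). The gripper opens to 85 mm and grips with 20 to 120 N. Pads are 22 mm wide; open, the fingers measure 114 mm over their backs; the gripper's body (76 mm by 85 mm) begins 54 mm behind the grasp point. The pads swing forward as they close: fully open they stand 13 mm farther back than shut.
Start: joints at [1.192, 0.053, 1.613, -0, 1.476, -0.119], TCP at [0.161, 0.604, 0.245] pointing down, gripper open.
Joint ranges: [-3.01, 3.01], [-1.01, 2.22], [0.06, 2.58], [-1.02, 4.17], [0.09, 2.62], [-3.14, 3.14]. Speed limits (rad/s): [2.57, 2.57, 3.14, 3.14, 3.14, 3.14].

INTERFACE

Orientations are given as a unit quaternion [w, x, y, z].
In Python, from plant import * gives the robot as it stands.
- The arm moves only by the tool send_rows, never from a script. Its argument "steps" is a list of rows, each an object with "translation": the shift along the tool's x, y, z in cm, a list of three; "delta_rot": the turn, a rotation vector about the tool's x, y, z in rad, a list of three; "jaw": the finger opening in cm, from 0 to 8.54. In form: [{"translation": [dx, dy, dz], "delta_rot": [rx, ry, rz], "jaw": jaw}, ...]. A call has exactly 8 rows; each row is the pose to reach, as a shift and turn from the pose commanded when the call began, along the tool's axes at that moment; what a row does not reach only later rows make up. A row lasts 1/10 s, in which the tool goes at most 50 mm and 8.59 degrees, less where a joint would pass 70% of its speed; a pose out of reach is approached as far as the arm can. A call with a gripper value outside its range is refused whole. The fingers move at their own pace and stop on an object; the grip force is fixed at half the most. Time passes only in rows, so rows that repeat a pose let the fingers close, or fill a call up. It gives the time, the measured TCP pose, the force, the opening and the grip force at its end, in the units of the state.
- state(): the state, without advancing time (a new reading comes with each control period).
- grab_frame(name): name is "scene" or "top" or "wrist"; returns a dict with "pixels" (480x640x3 uint8, blue, green, red), "range_z" (480x640 float32, m along the optical axis (not along the pixel's ray), 0 where there is no reading), "fx", "fy", "cx", "cy" (pixels), "rvec" (rotation vector, rad) and "tvec" (3), from world to camera coordinates, as OpenCV has them. Camera axes: x right, y down, z forward; pixel columns grow to the right and rows downward; lengths in m; the calibration is good to about 2 mm. A picture is of the moment at which its call begins.
- job_done(): hands the job in; it is judged then, once.
The state is a dict: "time": time; "joint_pos": joint angles; "joint_vel": joint speeds; "joint_efforts": joint torques, N m; "tool_pos": TCP position; "tool_rot": TCP orientation; "contact_force": force on the tool from outside, world axes, zero at the start; "ft_torque": the same for the moment, N m; "gripper_width": opening from 0.0 (shut) to 1.0 (fully open); "grasp_force": force on a finger pad.
Only numpy, scipy, OpenCV 4.12 (cv2) and the standard library are available. Lean on these libraries where they do the work, as an engineer would, in place of code of your own. Each camera call takes 0.05 s, during which the arm holds its last target. There are 200 camera calls.

## Working session

There is one attempt and no reset: what is moved stays moved. The work goes in short steps, Python scripts to look and compute and a tool call to move; the robot and the scene stay as the last step left them, time stands still between calls to the robot, and variables do not carry over. Pictures are saved under pics/ and viewed, at most 10 in all, crops included, and the job is handed in when it is done.

Besides the shell and the picture viewer there is one more tool, called after ">>>" as name([rows], argument=value, ...), one row to a line, values as JSON. send_rows: Moves the arm, as the interface text tells. Its arguments: {"type":"object","properties":{"steps":{"type":"array","items":{"type":"object","properties":{"translation":{"type":"array","items":{"type":"number"}},"delta_rot":{"type":"array","items":{"type":"number"}},"jaw":{"type":"number"}}}}},"required":["steps"]}

```bash
mkdir -p pics
cat > h.py <<'E'
from plant import *
import numpy as np, cv2
def grab(n):
    f=grab_frame(n); R=cv2.Rodrigues(np.array(f["rvec"],float))[0]; t=np.array(f["tvec"],float).ravel()
    f["R"]=R; f["t"]=t
    z=f["range_z"]; v,u=np.mgrid[0:480,0:640]
    c=np.stack([(u-f["cx"])/f["fx"]*z,(v-f["cy"])/f["fy"]*z,z],-1)
    f["P"]=(c-t)@R   # world points
    f["P"][z==0]=np.nan
    return f
def ray(f,u,v,h):
    d=f["R"].T@np.array([(u-f["cx"])/f["fx"],(v-f["cy"])/f["fy"],1]); o=-f["R"].T@f["t"]
    return o+d*(h-o[2])/d[2]
def proj(f,p):
    c=f["R"]@np.array(p)+f["t"]; return c[0]/c[2]*f["fx"]+f["cx"],c[1]/c[2]*f["fy"]+f["cy"]
E
python3 - <<'E'
from h import *
a=grab("scene");b=grab("top")
cv2.imwrite("pics/scene.png",a["pixels"]);cv2.imwrite("pics/top.png",b["pixels"])
for f in (a,b): print(-f["R"].T@f["t"], f["fx"], f["R"][2])
hsv=cv2.cvtColor(b["pixels"],cv2.COLOR_BGR2HSV)
for n,lo,hi in (("blue",(95,90,40),(130,255,255)),("orange",(5,120,80),(17,255,255)),("yellow",(20,100,80),(35,255,255))):
    for nm,f in (("scene",a),("top",b)):
        m=cv2.inRange(cv2.cvtColor(f["pixels"],cv2.COLOR_BGR2HSV),lo,hi)
        k,l,s,c=cv2.connectedComponentsWithStats(m)
        for i in range(1,k):
            if s[i,4]>40: print(n,nm,s[i],c[i].round(),np.nanmedian(f["P"][l==i],0).round(3),np.nanmax(f["P"][l==i],0).round(3)[2])
print(state())
E
```

```text
[ 0.8961688  -0.09447628  0.58589539] 455.40647205464546 [-0.54873714  0.1116535  -0.82850531]
[ 0.4135381  -0.04326947  0.79892457] 476.41666240880835 [ 0.1734246  -0.00102483 -0.98484662]
blue scene [186 250  30  29 517] [200. 264.] [ 0.527 -0.199  0.026] 0.03
blue scene [ 284  269   52   58 2001] [310. 297.] [ 0.62  -0.054  0.051] 0.054
blue scene [218 297  35  41 981] [235. 317.] [ 0.624 -0.156  0.035] 0.038
blue scene [ 575  402   65   78 3083] [612. 443.] [0.858 0.262 0.011] 0.019
blue top [  25   13  135   93 8700] [92. 59.] [0.895 0.35  0.012] 0.035
blue top [ 300  186   43   45 1126] [321. 208.] [ 0.608 -0.054  0.052] 0.056
blue top [370 191  27  31 493] [383. 206.] [ 0.615 -0.157  0.036] 0.04
blue top [583 207  36  82 200] [600. 247.] [ 0.551 -0.522  0.012] 0.016
blue top [399 253  23  21 306] [410. 263.] [ 0.521 -0.2    0.028] 0.031
orange scene [128 234  30  42 792] [143. 254.] [ 0.51  -0.275  0.047] 0.05
orange scene [337 401  13  13  91] [343. 407.] [ 0.763 -0.041  0.031] 0.034
orange top [ 557    0   83   69 4918] [601.  31.] [ 0.889 -0.51   0.1  ] 0.104
orange top [44
[... 219 characters left out ...]
joint_pos': array([ 1.19197957e+00,  5.32844862e-02,  1.61420938e+00, -1.90922762e-05,
        1.47598161e+00, -1.19005760e-01]), 'joint_vel': array([ 0.0006535 , -0.00285565, -0.00260705, -0.00048532,  0.0005899 ,
        0.00021966]), 'joint_efforts': array([ 2.68387967e-04, -3.94909966e+01, -3.71363032e+01, -6.85591385e-05,
        3.92310045e-03, -1.56276400e-05]), 'tool_pos': array([0.16036233, 0.6035023 , 0.2441584 ]), 'tool_rot': array([-2.22705596e-04,  1.29539476e-01,  9.91573819e-01, -9.14737056e-04]), 'contact_force': array([ 0.02089547, -0.28067326, -0.83529105]), 'ft_torque': array([-0.01824063, -0.01035146,  0.03795062]), 'grasp_force': 0.0, 'gripper_width': 1.0036284851950947}
```

View pics/scene.png

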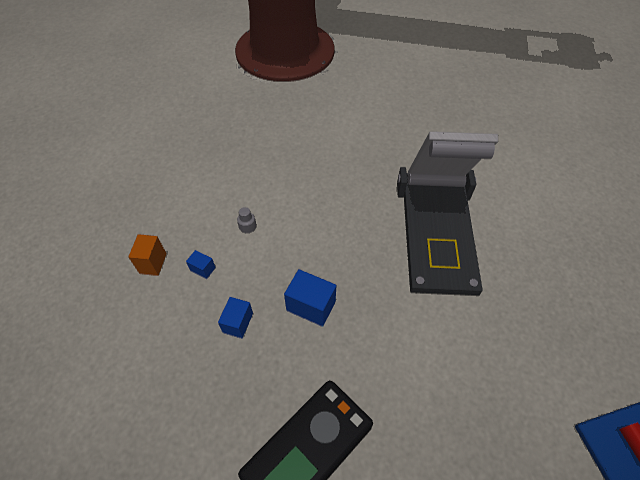

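View pics/top.png

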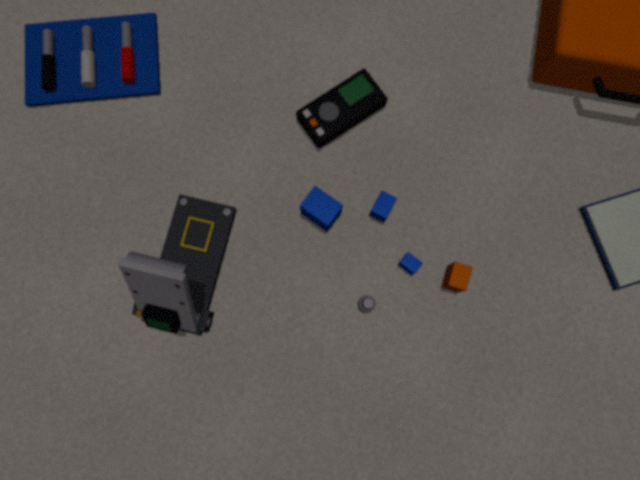

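Scene (px in scene view): blue blocks are large (310,297; ~54 mm tall), middle (235,317; ~36 mm tall) and small (200,264; ~28 mm tall). The orange block is at (143,254), the adapter at (246,220), the base with its seat at (443,253), and the raised plate at (455,155). The blue tray at (612,443) is irrelevant. I choose the middle one, and will measure it and check it in a crop.

Run:
```python
from h import *
fs={n:grab(n) for n in("scene","top")}
H=lambda f:cv2.cvtColor(f["pixels"],cv2.COLOR_BGR2HSV)
def rect(pts): 
    (c,s,a)=cv2.minAreaRect((pts*1000).astype(np.float32)); return np.round(c,1),np.round(s,1),round(a,1)
for nm,f in fs.items():
    hsv=H(f); c=[(235,317),(383,206)][nm=="top"]
    k,l=cv2.connectedComponents(cv2.inRange(hsv,(95,90,40),(130,255,255)))
    m=l==l[c[1],c[0]]
    z=f["P"][...,2]
    print(nm,"z pct",np.nanpercentile(z[m],[5,50,95]))
    top=np.nanpercentile(z[m],70)
    # normals by brightness: top face brightest
    V=hsv[...,2][m]; print("V",np.percentile(V,[5,25,50,75,95]))
    tm=m&(z>top-.004)
    vu=np.argwhere(tm)
    pts=np.array([ray(f,u,v,.036)[:2] for v,u in vu]); print("block",rect(pts))
    y=cv2.inRange(hsv,(20,100,80),(35,255,255)); vu=np.argwhere(y)
    vu=[p for p in vu if abs(p[1]-[443,197][nm=="top"])<30 and abs(p[0]-[253,234][nm=="top"])<30]
    pts=np.array([ray(f,u,v,.018)[:2] for v,u in vu]); print("seat",rect(pts))
    # points on plate
    P=f["P"]; q=P[(z>.07)&(P[...,0]<.6)&(P[...,0]>.3)&(P[...,1]>.0)&(P[...,1]<.35)]
    print("plate",len(q),q.min(0).round(3),q.max(0).round(3)); np.save(nm+"_plate.npy",q)
f=fs["scene"];cv2.imwrite("pics/crop.png",cv2.resize(f["pixels"][220:350,110:350],None,fx=3,fy=3))
```

```text
scene z pct [0.00696436 0.03465724 0.03670333]
V [ 65.  83. 133. 134. 137.]
block (array([ 620. , -156.7]), array([30.8, 41.4]), 62.0)
seat (array([571.8, 154.1]), array([44.3, 52.2]), 76.1)
plate 2503 [0.433 0.129 0.07 ] [0.52  0.225 0.177]
top z pct [0.00981957 0.03579145 0.03792826]
V [ 49. 105. 117. 119. 122.]
block (array([ 617.8, -157.3]), array([28.8, 39.8]), 62.4)
seat (array([572.7, 153.1]), array([44.7, 51.7]), 76.4)
plate 4018 [0.415 0.128 0.07 ] [0.519 0.227 0.179]
```

View pics/crop.png

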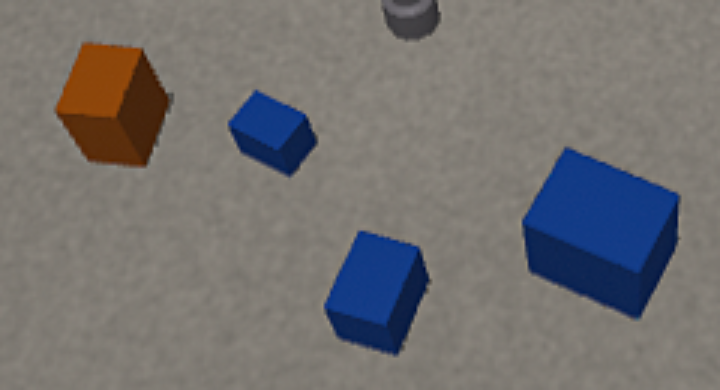

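The crop shows the middle block at crop (375,295), with its 30x40 face up and 36 mm tall, standing free. This matches the description. Starting the approach.

```bash
cat >> h.py <<'E'
from scipy.spatial.transform import Rotation as Ro
def to(p,yaw,pitch=0):
    """tool shift cm + rotvec to reach world TCP p with tool y at yaw deg, tool pointing down"""
    s=state(); q=s["tool_rot"]; R=Ro.from_quat([q[1],q[2],q[3],q[0]])
    a=np.radians(yaw); y=np.array([np.cos(a),np.sin(a),0]); z=np.array([0,0,-1.]); x=np.cross(y,z)
    T=Ro.from_matrix(np.c_[x,y,z])*Ro.from_euler("y",pitch)
    print("t",round(s["time"],2),"tcp",s["tool_pos"].round(4),"F",s["contact_force"].round(1),"w",round(s["gripper_width"],3))
    print("shift cm",(R.inv().apply(np.array(p)-s["tool_pos"])*100).round(2),"rot",(R.inv()*T).as_rotvec().round(4))
E
python3 - <<'E'
from h import *
to((.619,-.157,.20),62.2)
# plate angle from saved pts
d=np.radians(-13.8);ex=np.array([np.cos(d),np.sin(d)]);ey=np.array([-ex[1],ex[0]]);s0=np.array([.5722,.1536])
for n in("scene","top"):
    q=np.load(n+"_plate.npy");a=(q[:,:2]-s0)@ex+.135;b=(q[:,:2]-s0)@ey;h=q[:,2]-.030
    print(n,"y range",np.percentile(b,[1,99]))
    if n=="top":
        m=(np.abs(b)<.04)&(h>.075); 
        for k in range(2):
            p=np.polyfit(h[m],a[m],1); r=a-np.polyval(p,h); m=(np.abs(b)<.04)&(h>.075)&(np.abs(r)<.004)
        th=np.arctan2(1,p[0]); print("theta",th,"offset",-p[1]*np.sin(th),"max h",h.max(),"a max",a.max())
E
```

```text
t 0.2 tcp [0.1604 0.6037 0.2445] F [-0.7 -0.9  0.8] w 1.003
shift cm [-63.86 -61.73   4.52] rot [-0.0013  0.      0.2254]
scene y range [-0.04484214  0.04241713]
top y range [-0.04530023  0.04228411]
theta 1.0166922193571593 offset 0.027995150128795165 max h 0.14894115668747365 a max 0.07229539246120428
```

>>> send_rows([
  {"translation": [-28.8, -27.8, -1.5], "delta_rot": [0, 0, 0.225], "jaw": 8.5},
  {"translation": [-28.8, -27.8, -1.5], "delta_rot": [0, 0, 0.225], "jaw": 8.5},
  {"translation": [-28.8, -27.8, -1.5], "delta_rot": [0, 0, 0.225], "jaw": 8.5},
  {"translation": [-28.8, -27.8, -1.5], "delta_rot": [0, 0, 0.225], "jaw": 8.5},
  {"translation": [-28.8, -27.8, -1.5], "delta_rot": [0, 0, 0.225], "jaw": 8.5},
  {"translation": [-28.8, -27.8, -1.5], "delta_rot": [0, 0, 0.225], "jaw": 8.5},
  {"translation": [-28.8, -27.8, -1.5], "delta_rot": [0, 0, 0.225], "jaw": 8.5},
  {"translation": [-28.8, -27.8, -1.5], "delta_rot": [0, 0, 0.225], "jaw": 8.5},
])

```text
time: 1.0
tool_pos: [0.3677, 0.26, 0.2604]
tool_rot: [0.0, 0.24, 0.971, 0.0]
contact_force: [-0.1, 0.0, -0.0]
gripper_width: 0.997
grasp_force: 0.0
```

```bash
python3 -c "
from h import *
to((.619,-.157,.20),62.2)"
```

```text
t 1.0 tcp [0.3677 0.26   0.2604] F [-0.1  0.  -0. ] w 0.997
shift cm [-41.66 -25.2    6.04] rot [0.0006 0.0005 0.0008]
```

>>> send_rows([
  {"translation": [-33, -20, 0], "delta_rot": [0, 0, 0], "jaw": 8.5},
  {"translation": [-33, -20, 0], "delta_rot": [0, 0, 0], "jaw": 8.5},
  {"translation": [-33, -20, 0], "delta_rot": [0, 0, 0], "jaw": 8.5},
  {"translation": [-33, -20, 0], "delta_rot": [0, 0, 0], "jaw": 8.5},
  {"translation": [-33, -20, 0], "delta_rot": [0, 0, 0], "jaw": 8.5},
  {"translation": [-33, -20, 0], "delta_rot": [0, 0, 0], "jaw": 8.5},
  {"translation": [-41.7, -25.2, 6], "delta_rot": [0, 0, 0], "jaw": 8.5},
  {"translation": [-41.7, -25.2, 6], "delta_rot": [0, 0, 0], "jaw": 8.5},
])

```text
time: 1.8
tool_pos: [0.5721, -0.0789, 0.2299]
tool_rot: [0.001, 0.24, 0.971, 0.0]
contact_force: [0.3, 1.6, 0.1]
gripper_width: 0.998
grasp_force: 0.0
```

Run:
```python
from h import *
f=grab("wrist"); cv2.imwrite("pics/w1.png",f["pixels"]); print(-f["R"].T@f["t"])
k,l,s,c=cv2.connectedComponentsWithStats(cv2.inRange(cv2.cvtColor(f["pixels"],cv2.COLOR_BGR2HSV),(95,90,40),(130,255,255)))
for i in range(1,k):
    if s[i,4]>400:
        m=l==i; z=f["P"][...,2]; tm=m&(z>np.nanpercentile(z[m],90)-.004); h=np.nanmedian(z[tm])
        pts=np.array([ray(f,u,v,.036)[:2] for v,u in np.argwhere(tm)])
        print(s[i],h,cv2.minAreaRect((pts*1000).astype(np.float32)))
to((.619,-.157,.025),62.2)
```

```text
[ 0.5000232  -0.04125784  0.3585543 ]
[ 157  198   44   36 1273] 0.02774409210911967 ((521.5745239257812, -196.4488525390625), (30.501750946044922, 23.422224044799805), 50.63764190673828)
[ 333  198   77   70 4256] 0.052184142105180624 ((617.501953125, -54.70846939086914), (60.70899200439453, 46.139896392822266), 53.698726654052734)
[ 253  257   37   52 1745] 0.03602728811532812 ((618.01220703125, -157.31253051757812), (29.713804244995117, 40.6841926574707), 62.21708679199219)
t 1.85 tcp [ 0.573  -0.0841  0.2254] F [-1.8 -4.8 -1.7] w 0.993
shift cm [-7.51 -4.18 20.05] rot [-0.0042 -0.0008 -0.0044]
```

View pics/w1.png

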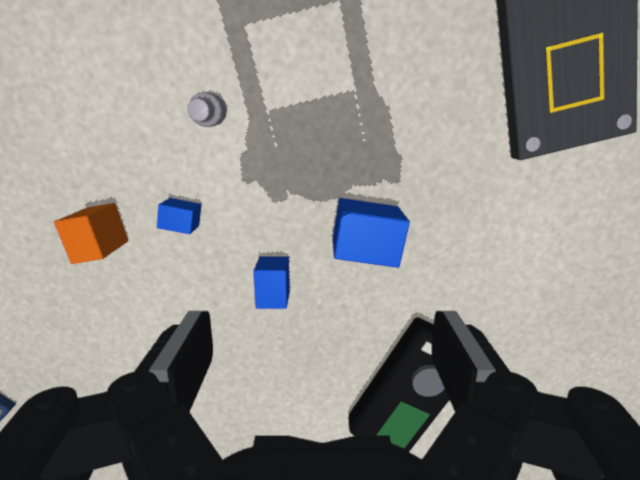

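Wrist view: the middle block is at (271,283), the large one at (371,232), and the meter beyond at (420,380). The measurement agrees with the earlier one: (0.618, -0.157), 62°.

>>> send_rows([
  {"translation": [-7.5, -4.2, 6], "delta_rot": [0, 0, 0], "jaw": 5.6},
  {"translation": [-7.5, -4.2, 6], "delta_rot": [0, 0, 0], "jaw": 5.6},
  {"translation": [-7.5, -4.2, 10], "delta_rot": [0, 0, 0], "jaw": 5.6},
  {"translation": [-7.5, -4.2, 12], "delta_rot": [0, 0, 0], "jaw": 5.6},
  {"translation": [-7.5, -4.2, 12], "delta_rot": [0, 0, 0], "jaw": 5.6},
  {"translation": [-7.5, -4.2, 12], "delta_rot": [0, 0, 0], "jaw": 5.6},
  {"translation": [-7.5, -4.2, 12], "delta_rot": [0, 0, 0], "jaw": 5.6},
  {"translation": [-7.5, -4.2, 12], "delta_rot": [0, 0, 0], "jaw": 5.6},
])

```text
time: 2.65
tool_pos: [0.6191, -0.149, 0.1124]
tool_rot: [0.002, 0.24, 0.971, -0.0]
contact_force: [0.0, -0.5, -0.2]
gripper_width: 0.656
grasp_force: 0.0
```

```bash
python3 -c "
from h import *
to((.618,-.1573,.022),62.2)"
```

```text
t 2.65 tcp [ 0.6191 -0.149   0.1124] F [ 0.  -0.5 -0.2] w 0.656
shift cm [-0.25 -0.79  9.04] rot [0.0005 0.0041 0.0009]
```

>>> send_rows([
  {"translation": [-0.25, -0.8, 2], "delta_rot": [0, 0.004, 0], "jaw": 5.6},
  {"translation": [-0.25, -0.8, 5], "delta_rot": [0, 0.004, 0], "jaw": 5.6},
  {"translation": [-0.25, -0.8, 7], "delta_rot": [0, 0.004, 0], "jaw": 5.6},
  {"translation": [-0.25, -0.8, 8.3], "delta_rot": [0, 0.004, 0], "jaw": 5.6},
  {"translation": [-0.25, -0.8, 9], "delta_rot": [0, 0.004, 0], "jaw": 5.6},
  {"translation": [-0.25, -0.8, 9], "delta_rot": [0, 0.004, 0], "jaw": 5.6},
  {"translation": [-0.25, -0.8, 9], "delta_rot": [0, 0.004, 0], "jaw": 5.6},
  {"translation": [-0.25, -0.8, 9], "delta_rot": [0, 0.004, 0], "jaw": 5.6},
])

```text
time: 3.45
tool_pos: [0.6174, -0.1575, 0.0213]
tool_rot: [-0.001, 0.24, 0.971, 0.0]
contact_force: [0.7, 0.5, -0.2]
gripper_width: 0.656
grasp_force: 0.0
```

>>> send_rows([
  {"translation": [0, 0, 0], "delta_rot": [0, 0, 0], "jaw": 2.5},
  {"translation": [0, 0, 0], "delta_rot": [0, 0, 0], "jaw": 2.5},
  {"translation": [0, 0, 0], "delta_rot": [0, 0, 0], "jaw": 2.5},
  {"translation": [0, 0, 0], "delta_rot": [0, 0, 0], "jaw": 2.5},
  {"translation": [0, 0, 0], "delta_rot": [0, 0, 0], "jaw": 2.5},
  {"translation": [0, 0, 0], "delta_rot": [0, 0, 0], "jaw": 2.5},
  {"translation": [0, 0, 0], "delta_rot": [0, 0, 0], "jaw": 2.5},
  {"translation": [0, 0, 0], "delta_rot": [0, 0, 0], "jaw": 2.5},
])

```text
time: 4.25
tool_pos: [0.6171, -0.1574, 0.0208]
tool_rot: [-0.001, 0.24, 0.971, 0.0]
contact_force: [-0.2, 0.4, 5.6]
gripper_width: 0.341
grasp_force: 60.1
```

```bash
python3 -c "
from h import *
to((.618,-.1573,.022),62.2)"
```

```text
t 4.25 tcp [ 0.6171 -0.1574  0.0208] F [-0.2  0.4  5.6] w 0.341
shift cm [-0.08  0.05 -0.12] rot [ 0.0002 -0.0023  0.0004]
```

>>> send_rows([
  {"translation": [0, 0, -3], "delta_rot": [0, 0, 0], "jaw": 2.5},
  {"translation": [0, 0, -7], "delta_rot": [0, 0, 0], "jaw": 2.5},
  {"translation": [0, 0, -12], "delta_rot": [0, 0, -0.1], "jaw": 2.5},
  {"translation": [2, 3, -14], "delta_rot": [0, 0, -0.2], "jaw": 2.5},
  {"translation": [5, 7, -15], "delta_rot": [0, 0, -0.245], "jaw": 2.5},
  {"translation": [7.5, 11, -15], "delta_rot": [0, 0, -0.245], "jaw": 2.5},
  {"translation": [8.5, 13, -15], "delta_rot": [0, 0, -0.245], "jaw": 2.5},
  {"translation": [8.5, 13, -15], "delta_rot": [0, 0, -0.245], "jaw": 2.5},
])

```text
time: 5.05
tool_pos: [0.6011, 0.0003, 0.169]
tool_rot: [-0.003, 0.118, 0.993, 0.001]
contact_force: [0.3, -0.0, -1.4]
gripper_width: 0.341
grasp_force: 59.7
```

Run:
```python
from h import *
f=grab("wrist"); cv2.imwrite("pics/w2.png",f["pixels"])
m=cv2.inRange(cv2.cvtColor(f["pixels"],cv2.COLOR_BGR2HSV),(20,100,80),(35,255,255))
k,l,s,c=cv2.connectedComponentsWithStats(m)
for i in range(1,k):
    if s[i,4]>150:
        pts=np.array([ray(f,u,v,.018)[:2] for v,u in np.argwhere(l==i)])
        print(s[i],cv2.minAreaRect((pts*1000).astype(np.float32)))
to((.572,.1536,.17),76.2)
```

```text
[ 488   98   76   76 1463] ((573.2366943359375, 153.24073791503906), (45.22373962402344, 51.12396240234375), 76.5093765258789)
t 5.1 tcp [ 0.6013 -0.0014  0.169 ] F [ 0.  -0.1 -0.8] w 0.34
shift cm [ 6.49 14.37 -0.06] rot [ 0.0004 -0.0057  0.0037]
```

View pics/w2.png

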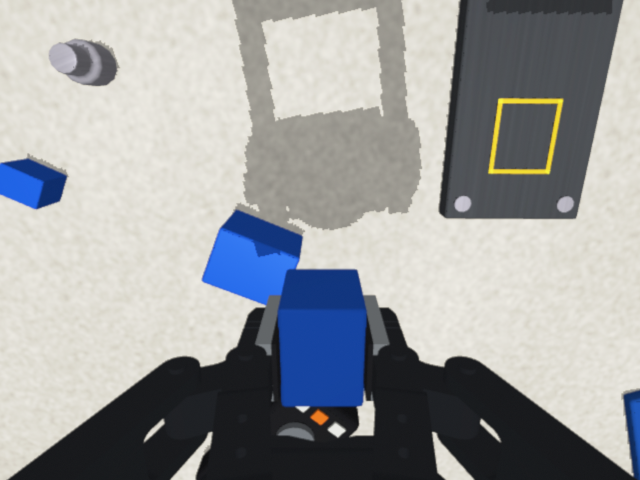

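The block is held straight (320,340), and the seat at (526,136) agrees with the earlier measurement. Moving above it.

>>> send_rows([
  {"translation": [2, 5, 0], "delta_rot": [0, -0.005, 0.003], "jaw": 2.5},
  {"translation": [4, 9, 0], "delta_rot": [0, -0.005, 0.0], "jaw": 2.5},
  {"translation": [5.5, 12.5, 0], "delta_rot": [0, -0.005, 0.0], "jaw": 2.5},
  {"translation": [6.5, 14.4, 0], "delta_rot": [0, -0.005, 0.0], "jaw": 2.5},
  {"translation": [6.5, 14.4, 2], "delta_rot": [0, -0.005, 0.0], "jaw": 2.5},
  {"translation": [6.5, 14.4, 4], "delta_rot": [0, -0.005, 0.0], "jaw": 2.5},
  {"translation": [6.5, 14.4, 6], "delta_rot": [0, -0.005, 0.0], "jaw": 2.5},
  {"translation": [6.5, 14.4, 6], "delta_rot": [0, -0.005, 0.0], "jaw": 2.5},
])

```text
time: 5.9
tool_pos: [0.5705, 0.1511, 0.1061]
tool_rot: [-0.003, 0.12, 0.993, -0.001]
contact_force: [-0.1, -0.6, -2.1]
gripper_width: 0.337
grasp_force: 59.8
```

Run:
```python
from h import *
f=grab("scene"); cv2.imwrite("pics/s2.png",f["pixels"])
to((.5722,.1536,.040),76.4)
```

```text
t 5.95 tcp [0.5717 0.1514 0.1082] F [ 1.  -0.8 -1.3] w 0.341
shift cm [-0.01  0.23  6.82] rot [-0.0011 -0.0033 -0.0038]
```

View pics/s2.png

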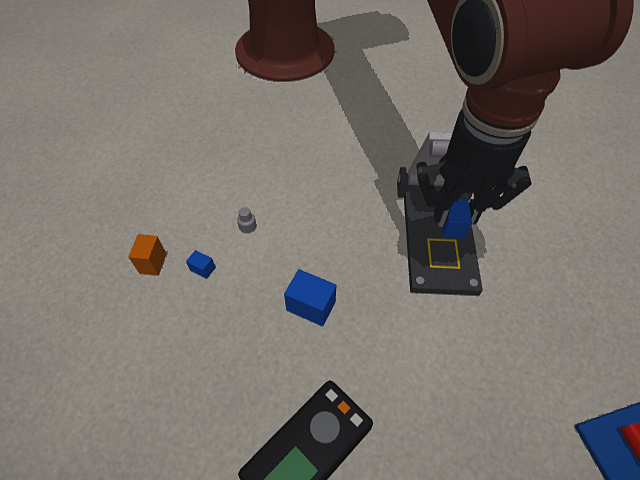

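The block (458,218) hangs over the seat (443,253), clear of the plate. Descending.

>>> send_rows([
  {"translation": [0, 0.23, 1.5], "delta_rot": [0, -0.003, -0.004], "jaw": 2.5},
  {"translation": [0, 0.23, 3], "delta_rot": [0, -0.003, -0.004], "jaw": 2.5},
  {"translation": [0, 0.23, 4.5], "delta_rot": [0, -0.003, -0.004], "jaw": 2.5},
  {"translation": [0, 0.23, 5.5], "delta_rot": [0, -0.003, -0.004], "jaw": 2.5},
  {"translation": [0, 0.23, 6.2], "delta_rot": [0, -0.003, -0.004], "jaw": 2.5},
  {"translation": [0, 0.23, 6.2], "delta_rot": [0, -0.003, -0.004], "jaw": 2.5},
  {"translation": [0, 0.23, 6.2], "delta_rot": [0, -0.003, -0.004], "jaw": 2.5},
  {"translation": [0, 0.23, 6.2], "delta_rot": [0, -0.003, -0.004], "jaw": 2.5},
])

```text
time: 6.75
tool_pos: [0.5744, 0.1551, 0.0493]
tool_rot: [0.003, 0.118, 0.993, 0.0]
contact_force: [0.4, -0.2, -1.2]
gripper_width: 0.342
grasp_force: 59.8
```

Run:
```python
from h import *
to((.5722,.1536,.0392),76.4)
```

```text
t 6.75 tcp [0.5744 0.1551 0.0493] F [ 0.4 -0.2 -1.2] w 0.342
shift cm [ 0.18 -0.2   1.01] rot [0.0015 0.0055 0.0016]
```

>>> send_rows([
  {"translation": [0.18, -0.2, 0.3], "delta_rot": [0, 0.005, 0.0], "jaw": 2.5},
  {"translation": [0.18, -0.2, 0.5], "delta_rot": [0, 0.005, 0.0], "jaw": 2.5},
  {"translation": [0.18, -0.2, 0.7], "delta_rot": [0, 0.005, 0.0], "jaw": 2.5},
  {"translation": [0.18, -0.2, 0.85], "delta_rot": [0, 0.005, 0.0], "jaw": 2.5},
  {"translation": [0.18, -0.2, 0.95], "delta_rot": [0, 0.005, 0.0], "jaw": 2.5},
  {"translation": [0.18, -0.2, 0.95], "delta_rot": [0, 0.005, 0.0], "jaw": 2.5},
  {"translation": [0.18, -0.2, 0.95], "delta_rot": [0, 0.005, 0.0], "jaw": 2.5},
  {"translation": [0.18, -0.2, 0.95], "delta_rot": [0, 0.005, 0.0], "jaw": 2.5},
])

```text
time: 7.55
tool_pos: [0.5715, 0.1534, 0.039]
tool_rot: [-0.0, 0.118, 0.993, 0.001]
contact_force: [0.5, -0.0, -0.9]
gripper_width: 0.343
grasp_force: 60.0
```

Run:
```python
from h import *
to((.5722,.1536,.0388),76.4)
```

```text
t 7.55 tcp [0.5715 0.1534 0.039 ] F [ 0.5 -0.  -0.9] w 0.343
shift cm [-0.06  0.03  0.02] rot [ 0.001  -0.0008  0.0016]
```

>>> send_rows([
  {"translation": [-0.06, 0.03, 0.05], "delta_rot": [0, 0, 0.0], "jaw": 2.5},
  {"translation": [-0.06, 0.03, 0.08], "delta_rot": [0, 0, 0.0], "jaw": 2.5},
  {"translation": [-0.06, 0.03, 0.1], "delta_rot": [0, 0, 0.0], "jaw": 2.5},
  {"translation": [-0.06, 0.03, 0.1], "delta_rot": [0, 0, 0.0], "jaw": 2.5},
  {"translation": [-0.06, 0.03, 0.1], "delta_rot": [0, 0, 0.0], "jaw": 2.5},
  {"translation": [-0.06, 0.03, 0.1], "delta_rot": [0, 0, 0.0], "jaw": 2.5},
  {"translation": [-0.06, 0.03, 0.1], "delta_rot": [0, 0, 0.0], "jaw": 2.5},
  {"translation": [-0.06, 0.03, 0.1], "delta_rot": [0, 0, 0.0], "jaw": 2.5},
])

```text
time: 8.35
tool_pos: [0.5722, 0.1536, 0.0389]
tool_rot: [-0.001, 0.118, 0.993, 0.0]
contact_force: [-3.7, -0.5, 5.3]
gripper_width: 0.341
grasp_force: 60.6
```

Contact with the seat; releasing.

>>> send_rows([
  {"translation": [0, 0, 0], "delta_rot": [0, 0, 0.0], "jaw": 5},
  {"translation": [0, 0, 0], "delta_rot": [0, 0, 0.0], "jaw": 5},
  {"translation": [0, 0, 0], "delta_rot": [0, 0, 0.0], "jaw": 5},
  {"translation": [0, 0, 0], "delta_rot": [0, 0, 0.0], "jaw": 5.5},
  {"translation": [0, 0, -1], "delta_rot": [0, 0, 0.0], "jaw": 5.5},
  {"translation": [0, 0, -4], "delta_rot": [0, 0, 0.0], "jaw": 5.5},
  {"translation": [0, 0, -8], "delta_rot": [0, 0, 0.0], "jaw": 5.5},
  {"translation": [0, 0, -13], "delta_rot": [0, 0, 0.0], "jaw": 5.5},
])

```text
time: 9.15
tool_pos: [0.5708, 0.1532, 0.1679]
tool_rot: [-0.002, 0.118, 0.993, 0.0]
contact_force: [0.9, -0.7, 0.2]
gripper_width: 0.642
grasp_force: 0.0
```

>>> send_rows([
  {"translation": [0, 0, -3], "delta_rot": [0, 0, 0.0], "jaw": 5.5},
  {"translation": [0, 0, -8], "delta_rot": [0, 0, 0.0], "jaw": 3},
  {"translation": [0, 0, -12], "delta_rot": [0, 0, 0.0], "jaw": 1},
  {"translation": [0, 0, -12], "delta_rot": [0, 0, 0.0], "jaw": 0},
  {"translation": [0, 0, -12], "delta_rot": [0, 0, 0.0], "jaw": 0},
  {"translation": [0, 0, -12], "delta_rot": [0, 0, 0.0], "jaw": 0},
  {"translation": [0, 0, -12], "delta_rot": [0, 0, 0.0], "jaw": 0},
  {"translation": [0, 0, -12], "delta_rot": [0, 0, 0.0], "jaw": 0},
])

```text
time: 9.95
tool_pos: [0.5716, 0.1532, 0.286]
tool_rot: [-0.002, 0.118, 0.993, 0.0]
contact_force: [-0.3, -0.4, 0.4]
gripper_width: 0.002
grasp_force: 0.0
```

Run:
```python
from h import *
d=np.radians(-13.7);ex=np.array([np.cos(d),np.sin(d)]);ey=np.array([-ex[1],ex[0]]);s0=np.array([.5728,.1534])
for n in("wrist","scene"):
    f=grab(n); hsv=cv2.cvtColor(f["pixels"],cv2.COLOR_BGR2HSV)
    if n=="wrist": cv2.imwrite("pics/w3.png",f["pixels"])
    P=f["P"]; b=cv2.inRange(hsv,(95,90,40),(130,255,255))>0
    m=b&(np.hypot(P[...,0]-.5728,P[...,1]-.1534)<.05)&(P[...,2]>.049)
    pts=np.array([ray(f,u,v,.054)[:2] for v,u in np.argwhere(m)])
    if len(pts)>20:
        r=cv2.minAreaRect((pts*1000).astype(np.float32)); print(n,r,np.nanmedian(P[m][:,2]))
        e=np.array(r[0])/1000-s0; print("err along/across mm",1000*e@ex,1000*e@ey)
    y=cv2.inRange(hsv,(20,100,80),(35,255,255))>0
    y&=np.hypot(P[...,0]-.5728,P[...,1]-.1534)<.05
    print(cv2.minAreaRect((1000*np.array([ray(f,u,v,.018)[:2] for v,u in np.argwhere(y)])).astype(np.float32)))
    q=P[(P[...,2]>.07)&(P[...,2]<.19)&(np.hypot(P[...,0]-.47,P[...,1]-.18)<.1)]
    a=(q[:,:2]-s0)@ex+.135; h=q[:,2]-.03
    if len(q): print("plate",n,len(q),np.percentile(a,[1,99]).round(3),np.percentile(h,[50,99.5]).round(3))
hx=s0-.135*ex
print("hinge",hx)
c,s=np.cos,np.sin
for th in (1.25,1.2,1.1,.9,.7,.5,.35,.262):
    dd=.135; a=dd*c(th)-.018*s(th); h=dd*s(th)+.018*c(th)
    print(th,"contact a,h",round(a,3),round(h,3))
to((.44,.186,.33),76.3)
```

```text
wrist ((732.0848388671875, 208.0248565673828), (382.32537841796875, 84.62132263183594), 25.80461311340332) 0.054078361614899054
err along/across mm 141.81579527186358 90.79545726170389
((573.4774780273438, 153.07083129882812), (45.10768508911133, 51.86519241333008), 75.55502319335938)
plate wrist 15767 [-0.02   0.071] [0.122 0.146]
scene ((575.301513671875, 152.0664520263672), (30.832504272460938, 42.54243087768555), 76.4631118774414) 0.053310877147996094
err along/across mm 2.7461784363370096 -0.7031534998529457
((572.8726806640625, 153.915283203125), (44.288578033447266, 49.93680191040039), 75.96712493896484)
plate scene 2500 [0.012 0.071] [0.132 0.146]
hinge [0.44164087 0.18537315]
1.25 contact a,h 0.025 0.134
1.2 contact a,h 0.032 0.132
1.1 contact a,h 0.045 0.128
0.9 contact a,h 0.07 0.117
0.7 contact a,h 0.092 0.101
0.5 contact a,h 0.11 0.081
0.35 contact a,h 0.121 0.063
0.262 contact a,h 0.126 0.052
t 10.05 tcp [0.5719 0.1532 0.2868] F [-1.   0.1 -0.1] w -0.0
shift cm [13.61  0.1  -4.29] rot [ 0.0002 -0.0028  0.0033]
```

View pics/w3.png

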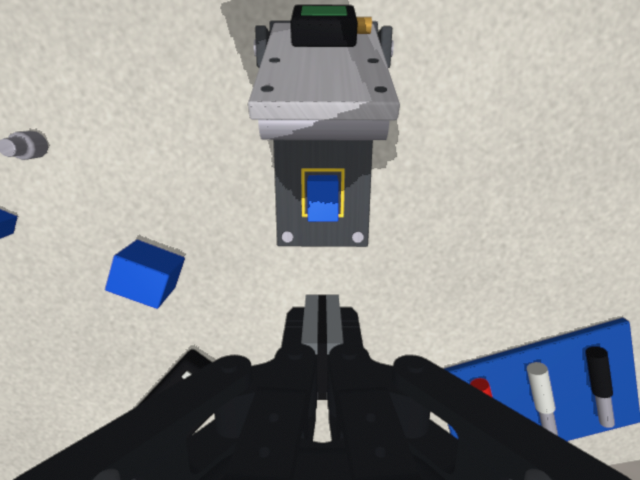

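The block stands inside the outline at (323,197), and the plate is still raised. I'll refine the block centring once from this view, then move to the robot side of the plate.

Run:
```python
from h import *
f=grab("wrist"); hsv=cv2.cvtColor(f["pixels"],cv2.COLOR_BGR2HSV)
b=cv2.inRange(hsv,(95,90,40),(130,255,255)); w=np.zeros_like(b); w[160:232,295:350]=255; b&=w
y=cv2.inRange(hsv,(20,100,80),(35,255,255))&w
d=np.radians(-13.7);ex=np.array([np.cos(d),np.sin(d)]);ey=np.array([-ex[1],ex[0]])
z=f["P"][...,2]
T=np.array([ray(f,u,v,.054)[:2] for v,u in np.argwhere((b>0)&(z>.051))]); Y=np.array([ray(f,u,v,.018)[:2] for v,u in np.argwhere(y)])
for k,e in(("along",ex),("across",ey)):
    t=T@e;s=Y@e; print(k,"block",np.percentile(t,[1,99]).round(4),"seat",np.percentile(s,[.5,99.5]).round(4),"mid diff mm",1000*(np.percentile(t,[1,99]).mean()-np.percentile(s,[.5,99.5]).mean()))
```

```text
along block [0.5011 0.5411] seat [0.495  0.5469] mid diff mm 0.15233431847050394
across block [0.2697 0.2985] seat [0.2619 0.3069] mid diff mm -0.28436155991390377
```

>>> send_rows([
  {"translation": [3, 0, 0], "delta_rot": [0, 0, 0.0], "jaw": 0},
  {"translation": [7, 0, 0], "delta_rot": [0, 0, 0.0], "jaw": 0},
  {"translation": [11, 0, 0], "delta_rot": [0, 0, 0.0], "jaw": 0},
  {"translation": [14, 0.05, 0], "delta_rot": [0, 0, 0.0], "jaw": 0},
  {"translation": [16, 0.1, 0], "delta_rot": [0, 0, 0.0], "jaw": 0},
  {"translation": [16.5, 0.1, 0], "delta_rot": [0, 0, 0.0], "jaw": 0},
  {"translation": [16.5, 0.1, 0], "delta_rot": [0, 0, 0.0], "jaw": 0},
  {"translation": [16.5, 0.1, 0], "delta_rot": [0, 0, 0.0], "jaw": 0},
])

```text
time: 10.9
tool_pos: [0.4127, 0.1926, 0.2882]
tool_rot: [-0.0, 0.118, 0.993, 0.0]
contact_force: [0.3, -0.6, 0.5]
gripper_width: 0.002
grasp_force: 0.0
```

```bash
cat >> h.py <<'E'
_d=np.radians(-13.7);EX=np.array([np.cos(_d),np.sin(_d)]);HX=np.array([.44164,.18537])
def arc(a,z): to((*(HX+a*EX),z),76.3)
def where():
    s=state(); p=s["tool_pos"]; e=p[:2]-HX; print("a",(e@EX).round(4),"b",(e@[-EX[1],EX[0]]).round(4),"z",p[2].round(4),"F",s["contact_force"].round(1))
E
python3 -c "
from h import *
where();arc(-.03,.178)"
```

```text
a -0.0298 b 0.0002 z 0.2882 F [ 0.3 -0.6  0.5]
t 10.9 tcp [0.4127 0.1926 0.2882] F [ 0.3 -0.6  0.5] w 0.002
shift cm [ 1.000e-02 -3.000e-02  1.102e+01] rot [ 0.0009 -0.0005  0.003 ]
```

Block centred within 0.3 mm. Lowering behind the plate.

>>> send_rows([
  {"translation": [0, 0, 2], "delta_rot": [0, 0, 0.0], "jaw": 0},
  {"translation": [0, 0, 5], "delta_rot": [0, 0, 0.0], "jaw": 0},
  {"translation": [0, 0, 8], "delta_rot": [0, 0, 0.0], "jaw": 0},
  {"translation": [0, 0, 10], "delta_rot": [0, 0, 0.0], "jaw": 0},
  {"translation": [-1.0, 0, 11], "delta_rot": [0, 0, 0.0], "jaw": 0},
  {"translation": [-2.5, 0, 11], "delta_rot": [0, 0, 0.0], "jaw": 0},
  {"translation": [-3.5, 0, 11], "delta_rot": [0, 0, 0.0], "jaw": 0},
  {"translation": [-4, 0, 11], "delta_rot": [0, 0, 0.0], "jaw": 0},
])

```text
time: 11.7
tool_pos: [0.4524, 0.1831, 0.1782]
tool_rot: [-0.0, 0.118, 0.993, 0.0]
contact_force: [-1.4, -0.4, -0.1]
gripper_width: 0.001
grasp_force: 0.0
```

```bash
python3 -c "
from h import *
where();arc(.034,.172);arc(.059,.161)"
```

```text
a 0.011 b 0.0003 z 0.1782 F [-1.4 -0.4 -0.1]
t 11.7 tcp [0.4524 0.1831 0.1782] F [-1.4 -0.4 -0.1] w 0.001
shift cm [-2.31 -0.04  0.62] rot [ 0.0008 -0.0009  0.0021]
t 11.7 tcp [0.4524 0.1831 0.1782] F [-1.4 -0.4 -0.1] w 0.001
shift cm [-4.81 -0.05  1.72] rot [ 0.0008 -0.0009  0.0021]
```

>>> send_rows([
  {"translation": [-0.8, 0, 0.1], "delta_rot": [0, 0, 0.0], "jaw": 0},
  {"translation": [-1.6, 0, 0.35], "delta_rot": [0, 0, 0.0], "jaw": 0},
  {"translation": [-2.3, 0, 0.6], "delta_rot": [0, 0, 0.0], "jaw": 0},
  {"translation": [-3.0, 0, 0.85], "delta_rot": [0, 0, 0.0], "jaw": 0},
  {"translation": [-3.6, 0, 1.1], "delta_rot": [0, 0, 0.0], "jaw": 0},
  {"translation": [-4.2, 0, 1.4], "delta_rot": [0, 0, 0.0], "jaw": 0},
  {"translation": [-4.8, 0, 1.7], "delta_rot": [0, 0, 0.0], "jaw": 0},
  {"translation": [-4.8, 0, 1.7], "delta_rot": [0, 0, 0.0], "jaw": 0},
])

```text
time: 12.5
tool_pos: [0.4979, 0.1721, 0.1602]
tool_rot: [-0.001, 0.118, 0.993, 0.0]
contact_force: [0.0, 0.9, -0.3]
gripper_width: -0.002
grasp_force: 0.0
```

```bash
python3 -c "
from h import *
where();arc(.081,.145);arc(.099,.125)
f=grab('top');P=f['P'];e=P[...,:2]-HX;a=e@EX;b=e@[-EX[1],EX[0]]
m=(abs(b)<.044)&(abs(b)>.03)&(a>.02)&(a<.16)&(P[...,2]>.07)&(P[...,2]<.2)
p=np.polyfit(a[m],P[...,2][m],1);print(m.sum(),np.arctan(p[0]))
"
```

```text
a 0.0578 b 0.0005 z 0.1602 F [ 0.   0.9 -0.3]
t 12.5 tcp [0.4979 0.1721 0.1602] F [ 0.   0.9 -0.3] w -0.002
shift cm [-2.33 -0.05  1.52] rot [ 0.0006 -0.0016  0.0029]
t 12.5 tcp [0.4979 0.1721 0.1602] F [ 0.   0.9 -0.3] w -0.002
shift cm [-4.13 -0.06  3.52] rot [ 0.0006 -0.0016  0.0029]
597 0.7721086569423888
```

>>> send_rows([
  {"translation": [-0.6, 0, 0.35], "delta_rot": [0, 0, 0.0], "jaw": 0},
  {"translation": [-1.2, 0, 0.7], "delta_rot": [0, 0, 0.0], "jaw": 0},
  {"translation": [-1.8, 0, 1.1], "delta_rot": [0, 0, 0.0], "jaw": 0},
  {"translation": [-2.3, 0, 1.5], "delta_rot": [0, 0, 0.0], "jaw": 0},
  {"translation": [-2.8, 0, 2.0], "delta_rot": [0, 0, 0.0], "jaw": 0},
  {"translation": [-3.2, 0, 2.5], "delta_rot": [0, 0, 0.0], "jaw": 0},
  {"translation": [-3.7, 0, 3.0], "delta_rot": [0, 0, 0.0], "jaw": 0},
  {"translation": [-4.1, 0, 3.5], "delta_rot": [0, 0, 0.0], "jaw": 0},
])

```text
time: 13.35
tool_pos: [0.538, 0.1627, 0.1257]
tool_rot: [-0.0, 0.118, 0.993, 0.001]
contact_force: [-1.1, 0.9, 0.5]
gripper_width: 0.002
grasp_force: 0.3
```

```bash
python3 -c "
from h import *
where();arc(.106,.113);arc(.113,.101);arc(.115,.096)
f=grab('scene');cv2.imwrite('pics/s3.png',f['pixels'])
"
```

```text
a 0.099 b 0.0008 z 0.1257 F [-1.1  0.9  0.5]
t 13.35 tcp [0.538  0.1627 0.1257] F [-1.1  0.9  0.5] w 0.002
shift cm [-0.7  -0.08  1.27] rot [ 0.001  -0.0004  0.0033]
t 13.35 tcp [0.538  0.1627 0.1257] F [-1.1  0.9  0.5] w 0.002
shift cm [-1.4  -0.09  2.47] rot [ 0.001  -0.0004  0.0033]
t 13.35 tcp [0.538  0.1627 0.1257] F [-1.1  0.9  0.5] w 0.002
shift cm [-1.6  -0.09  2.97] rot [ 0.001  -0.0004  0.0033]
```

View pics/s3.png

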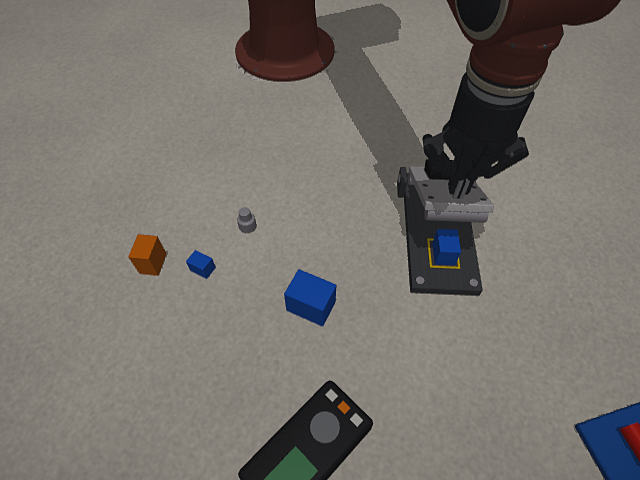

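The plate (440,195) is coming down ahead of the fingers and the block (446,250) is in place. Finishing the arc.

>>> send_rows([
  {"translation": [-0.4, 0, 0.6], "delta_rot": [0, 0, 0.0], "jaw": 0},
  {"translation": [-0.7, 0, 1.2], "delta_rot": [0, 0, 0.0], "jaw": 0},
  {"translation": [-1.0, 0, 1.7], "delta_rot": [0, 0, 0.0], "jaw": 0},
  {"translation": [-1.3, 0, 2.2], "delta_rot": [0, 0, 0.0], "jaw": 0},
  {"translation": [-1.4, 0, 2.5], "delta_rot": [0, 0, 0.0], "jaw": 0},
  {"translation": [-1.5, 0, 2.7], "delta_rot": [0, 0, 0.0], "jaw": 0},
  {"translation": [-1.55, 0, 2.8], "delta_rot": [0, 0, 0.0], "jaw": 0},
  {"translation": [-1.55, 0, 2.8], "delta_rot": [0, 0, 0.0], "jaw": 0},
])

```text
time: 14.2
tool_pos: [0.5525, 0.1593, 0.0979]
tool_rot: [-0.0, 0.118, 0.993, 0.001]
contact_force: [0.0, -1.1, 0.3]
gripper_width: 0.003
grasp_force: 0.0
```

```bash
python3 -c "
from h import *
where()
f=grab('top');P=f['P'];e=P[...,:2]-HX;a=e@EX;b=e@[-EX[1],EX[0]]
m=(abs(b)<.042)&(abs(b)>.015)&(a>.065)&(a<.15)&(P[...,2]>.05)&(P[...,2]<.1)
A=np.c_[a[m],b[m]*0+1];z=P[...,2][m]
for _ in range(3):
  c=np.linalg.lstsq(A,z,rcond=None)[0];k=abs(z-A@c)<.004;A,z=A[k],z[k]
print(len(z),np.degrees(np.arctan(c[0])),c, 'offset',(c[1]-.03)*np.cos(np.arctan(c[0])))
"
```

```text
a 0.1139 b 0.0009 z 0.0979 F [ 0.  -1.1  0.3]
627 14.47073826290017 [0.25807278 0.04951133] offset 0.01889233714582457
```

>>> send_rows([
  {"translation": [0, 0, 0.1], "delta_rot": [0, 0, 0.0], "jaw": 0},
  {"translation": [0, 0, 0.2], "delta_rot": [0, 0, 0.0], "jaw": 0},
  {"translation": [0, 0, 0.25], "delta_rot": [0, 0, 0.0], "jaw": 0},
  {"translation": [0, 0, 0.3], "delta_rot": [0, 0, 0.0], "jaw": 0},
  {"translation": [0, 0, 0.35], "delta_rot": [0, 0, 0.0], "jaw": 0},
  {"translation": [0, 0, 0.35], "delta_rot": [0, 0, 0.0], "jaw": 0},
  {"translation": [0, 0, 0.35], "delta_rot": [0, 0, 0.0], "jaw": 0},
  {"translation": [0, 0, 0.35], "delta_rot": [0, 0, 0.0], "jaw": 0},
])

```text
time: 15.05
tool_pos: [0.5526, 0.1593, 0.0948]
tool_rot: [-0.0, 0.118, 0.993, 0.001]
contact_force: [-2.4, 0.6, 3.5]
gripper_width: 0.0
grasp_force: 1.6
```

>>> send_rows([
  {"translation": [0, 0, 0.05], "delta_rot": [0, 0, 0.0], "jaw": 0},
  {"translation": [0, 0, 0.08], "delta_rot": [0, 0, 0.0], "jaw": 0},
  {"translation": [0, 0, 0.1], "delta_rot": [0, 0, 0.0], "jaw": 0},
  {"translation": [0, 0, 0.1], "delta_rot": [0, 0, 0.0], "jaw": 0},
  {"translation": [0, 0, 0.1], "delta_rot": [0, 0, 0.0], "jaw": 0},
  {"translation": [0, 0, 0.1], "delta_rot": [0, 0, 0.0], "jaw": 0},
  {"translation": [0, 0, 0.1], "delta_rot": [0, 0, 0.0], "jaw": 0},
  {"translation": [0, 0, 0.1], "delta_rot": [0, 0, 0.0], "jaw": 0},
])

```text
time: 15.85
tool_pos: [0.5527, 0.1593, 0.0946]
tool_rot: [-0.0, 0.118, 0.993, 0.0]
contact_force: [-3.4, -0.5, 6.3]
gripper_width: 0.002
grasp_force: 4.1
```

Stiff stop: the roller is on the block. Lifting straight up and checking.

>>> send_rows([
  {"translation": [0, 0, -0.5], "delta_rot": [0, 0, 0.0], "jaw": 0},
  {"translation": [0, 0, -2], "delta_rot": [0, 0, 0.0], "jaw": 0},
  {"translation": [0, 0, -5], "delta_rot": [0, 0, 0.0], "jaw": 0},
  {"translation": [0, 0, -9], "delta_rot": [0, 0, 0.0], "jaw": 0},
  {"translation": [0, 0, -13], "delta_rot": [0, 0, 0.0], "jaw": 0},
  {"translation": [0, 0, -16], "delta_rot": [0, 0, 0.0], "jaw": 0},
  {"translation": [0, 0, -18], "delta_rot": [0, 0, 0.0], "jaw": 0},
  {"translation": [0, 0, -18], "delta_rot": [0, 0, 0.0], "jaw": 0},
])

```text
time: 16.65
tool_pos: [0.5545, 0.1594, 0.2789]
tool_rot: [0.004, 0.118, 0.993, 0.002]
contact_force: [-0.7, 0.6, 0.3]
gripper_width: -0.0
grasp_force: 0.0
```

```bash
python3 -c "
from h import *
where()
f=grab('wrist');P=f['P'];e=P[...,:2]-HX;a=e@EX;b=e@[-EX[1],EX[0]]
m=(abs(b)<.042)&(a>.065)&(a<.14)&(P[...,2]>.05)&(P[...,2]<.1)
A=np.c_[a[m],b[m]*0+1];z=P[...,2][m]
for _ in range(3):
  c=np.linalg.lstsq(A,z,rcond=None)[0];k=abs(z-A@c)<.004;A,z=A[k],z[k]
print(len(z),np.degrees(np.arctan(c[0])),'offset',(c[1]-.03)*np.cos(np.arctan(c[0])))
f=grab('scene');u,v=map(int,proj(f,(.573,.153,.05)));print(u,v)
cv2.imwrite('pics/s4.png',cv2.resize(f['pixels'][v-90:v+70,u-100:u+100],None,fx=3.5,fy=3.5))
"
```

```text
a 0.1158 b 0.0015 z 0.2789 F [-0.7  0.6  0.3]
8668 14.873245240255775 offset 0.01797046375356357
447 241
```

View pics/s4.png

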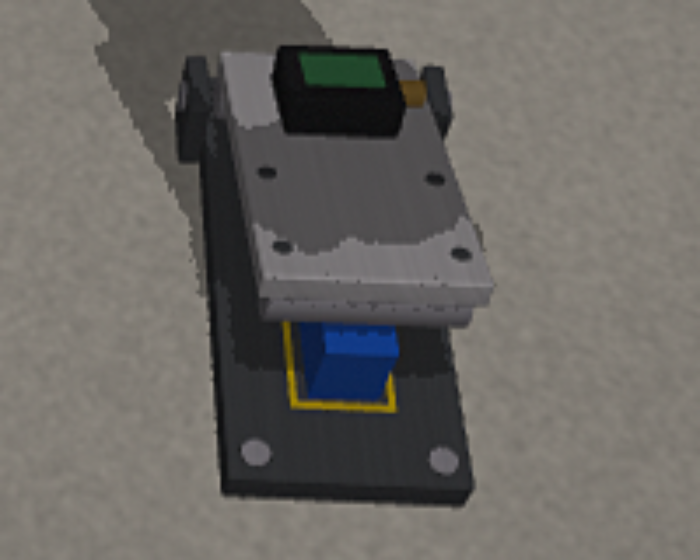

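The crop shows the roller resting on the block (350,360), the block inside the yellow outline, and nothing touching. The plate fits at 14.9°.

```bash
python3 -c "
from plant import *
print(job_done())"
```

```text
the job is handed in; nothing more can be done
None
```

The blue block stands upright within about 1.5 mm of the seat's centre, the plate's roller rests on it at a measured 14.9°, the arm is clear of everything, the orange block was not touched, and the job was handed in at about 17 s.

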